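# Fetch a pinion from the tilt-out bin

## Robot

A 6-joint arm with a two-finger parallel gripper is mounted at the origin on the work surface. World frame = base frame: x ahead of the robot, y to its left, z up, the work surface at z = 0. Lengths are in mm, angles in rad, forces in N, time in s.
With the tool pointing down it reaches from about 425 to 925 mm from the base axis. Payload 12.5 kg.
Tool frame: the origin (TCP) lies where the fingers leave the gripper's body, on its centre line; the fingertips stand 73 mm ahead of it and the grasp point (between the pads) lies 54 mm ahead of it; x points along the fingers, z is the direction in which the jaws open and shut, and the axes are right-handed (so a half turn about x gives the same grasp; the last joint's range is limited). The gripper opens to 85 mm and grips with 20 to 120 N. Pads are 22 mm wide; open, the fingers measure 114 mm over their backs; the gripper's body (76 mm by 85 mm) begins 54 mm behind the grasp point. The pads swing forward as they close: fully open they stand 13 mm farther back than shut.
Start: joints at [-1.217, 0.491, 1.559, -0, 1.092, -0.106], TCP at [277.377, -560.088, 303.927] pointing down, gripper open.
Joint ranges: [-3.1, 3.1], [-0.84, 2.19], [0.05, 2.79], [-1.13, 4.28], [0.06, 2.93], [-2.69, 2.69]. Speed limits (rad/s): [2.22, 2.22, 2.79, 3.14, 3.14, 3.14].

## Interface

Orientations are given as a unit quaternion [x, y, z, w].
In Python, from rig import manip gives the robot as it stands. Calls block until the motion is done:
- manip.goto(position, orientation): joint-space move of the TCP to a pose.
- manip.move_l(position, rotation=None, v=150): straight line of the TCP; rotation=None keeps the orientation; v is the mean speed in mm/s.
- manip.move_j(angles): joint-space move.
- manip.command_gripper(opening, grasp_force=None): finger opening in mm; grasp_force is the grip in N (None keeps the last); returns when the fingers have stopped.
- manip.pause(seconds).
- manip.inverse_kinematics(position, orientation): joint angles nearest the present ones, or None.
- manip.get_obs(): the state.
- manip.read_camera(name): name is "scene" or "top" or "wrist"; returns a dict with "pixels" (420x560x3 uint8, red, green, blue), "z_map" (420x560 float32, mm along the optical axis (not along the pixel's ray), 0 where there is no reading), "fx", "fy", "cx", "cy" (pixels), "distortion" ([k1, k2, p1, p2, k3] as OpenCV has them; the pictures are not rectified), "R" (3x3) and "t" (3): a world point X has camera coordinates R X + t. Camera axes: x right, y down, z forward; pixel columns grow to the right and rows downward; lengths in mm; the calibration is good to about 2 mm. A picture is of the moment at which its call begins.
A pose or a line that the arm cannot do raises manip.MotionError and nothing moves.
- manip.hand_in(): hands the job in, once; it reports no verdict.
The state is a dict: "time_s": time; "q": joint angles; "joint_vel": joint speeds; "tau": joint torques, N m; "position": TCP position; "ee_rot": TCP orientation; "contact_force": force on the tool from outside, world axes, zero at the start; "moment": the same for the moment, N m; "gripper_width": finger opening in mm.
Only numpy, scipy, OpenCV 4.12 (cv2) and the standard library are available. Lean on these libraries where they do the work, as an engineer would, in place of code of your own. Each camera call takes 0.05 s, during which the arm holds its last target.

## Task

Tilt the parts bin all the way forward on its bottom pivot, take out the thicker of the two pinions inside, and lay it gently (not dropped) in the V-shaped cradle on the steel plate, along the groove and centred on it. Then tilt the bin fully shut again with the slim pinion still inside it, and do not disturb the loose things standing around on the table.

Things in the scene. Friction and masses are not known exactly. Their poses are not given: they have to be found in the camera images.
- bin (a joint): tilt of the sheet-steel parts bin, rad: 0 shut, 1.15 tilted fully out against its stop. Stiff pivot (0.5 N m friction): shut or fully out, it stays where it is left. Opening takes about 7 N at the tab. Tilted by t, a bin point (x, z) in the bin_pivot frame goes to x' = x cos t - z sin t, z' = x sin t + z cos t.
- bin_pivot (a point): fixed: middle of the bin's pivot line at the foot of the grey cabinet, 15 mm above the table. x points level into the cabinet (the bin tilts out towards -x), y along the pivot line, z up. Shut, the front panel (300 mm wide) leans back from here to x 79, z 116 mm. Cabinet: 330 mm wide, back at x 160 mm.
- bin_tab (a point): middle of the top edge of the bin's grip tab, moves with the bin. Shut: an upright plate in line with the panel's top, x 76 to 82 mm in the bin_pivot frame, 80 mm wide along y, its top edge at z 166 mm, 35 mm above the roof: hook it from behind or pinch it from above. Fully out: tab end at about x -119, z 140 mm, leaning 66 degrees forward.
- roof_edge (a point): fixed: middle of the front edge of the cabinet's roof, on its top face: x 90, z 131 mm in the bin_pivot frame, so 8 mm behind the shut tab. The roof is flat, 70 mm deep and keeps the inside out of reach while the bin is shut.
- bin_in (a point): middle of the bin's inner floor, moves with the bin; shut, it is 50 mm behind and 4 mm above the pivot. x to the back wall (46 mm away, 21 mm high), y along the bin, z normal to the floor. Inside 292 mm wide, walls 4 mm. Fully out, floor and panel form an open V (55 degrees) along y, its bottom over the pivot line.
- pinion_mid (a point): centre of the thick steel pinion to fetch: teeth 44 mm diameter, 36 mm long, a 30 mm boss at each end, 56 mm long overall, 0.3 to 0.46 kg; y is its long axis. It lies along the bin in one half of it. With the bin fully out it lies in the bottom of the V, centre about 56 mm above the pivot line; pinch its two end faces from above.
- slim_mid (a point): centre of the slim steel pinion that stays in the bin: 28 mm diameter, 56 mm long overall with 20 mm bosses, 0.17 kg; y is its long axis. It lies in the other half of the bin, about 118 mm from the thick one, centre to centre.
- cradle_seat (a point): centre of the thick pinion when seated in the orange V-cradle, 96 mm above the table. y along the level groove, z up. V of 90 degrees, 30 mm long in y (13 mm of pinion stick out each end), wall tops 6 mm below this point, 30 mm to either side. On a 44 x 30 mm neck in a bayonet socket (90 mm across, top 34 mm high) on a 160 mm square plate. Fixed.
- gear: bystander: large helical gear lying flat, 74 mm across, 34 mm high with its hub; origin at the table, leave it alone
- housing: bystander: grey cast-iron pinion housing, round flanged body on a 90 x 70 mm foot, 62 mm high; origin at the table, leave it alone
- bolt: bystander: yellow zinc-plated hex bolt standing on its head, 45 mm high, 25 mm across; origin at the table, leave it alone
- bearing: bystander: ball bearing lying flat, 42 mm across, 12 mm high; origin at the table, leave it alone
- wrench: bystander: spanner lying flat, 170 mm long along its x axis; origin at the table, leave it alone
- oilcan: bystander: small steel bottle with a black cap, 48 mm across, 110 mm high; origin at the table, leave it alone
Things that resemble listed ones, but are neither listed nor needed, are in the scene too. What is shaped like the part that bears cradle_seat but red is not meant.

How it is judged:
By the outcome, as a careful person would: the job done as asked, in the order asked, and still so for the second after the job is handed in, with the robot touching nothing.
It also fails if it takes over 72 s, if anything falls off the work surface, if the arm or the gripper's body presses on something with over 40 N, if the wrist force passes 120 N, or if a joint passes its speed limit or range.

## Working session

There is one attempt and no reset: what is moved stays moved. The work goes in short steps, each a Python script; the robot and the scene stay as the last script left them, time stands still between calls to the robot, and variables do not carry over. Pictures are saved under pics/ and viewed, and the job is handed in when it is done.

```bash
ls; mkdir -p pics
python3 - <<'E'
from rig import manip
import cv2,numpy as np
o=manip.get_obs();print(o)
for n in("scene","top","wrist"):
    c=manip.read_camera(n);cv2.imwrite(f"pics/a_{n}.png",c["pixels"][:,:,::-1])
    np.savez(f"pics/a_{n}.npz",**c)
    print(n,c["fx"],c["fy"],c["cx"],c["cy"],c["distortion"],(-np.array(c["R"]).T@c["t"]).round(0),np.round(c["R"],3).tolist(),(np.array(c["z_map"])>0).mean())
E
```

```text
pics
{'time_s': 0.0, 'q': array([-1.21658624e+00,  4.91542928e-01,  1.55947135e+00,  1.90775472e-05,
        1.09170267e+00, -1.05618239e-01]), 'joint_vel': array([ 1.10231609e-03, -2.06460766e-04,  4.11893443e-04, -2.66756323e-04,
        2.55971615e-04,  4.12307165e-05]), 'tau': array([-1.29563465e-03, -6.18438148e+01, -2.61592233e+01, -1.67006133e-04,
        4.00846489e-03, -2.32518261e-05]), 'position': array([ 277.33000647, -559.92707119,  303.33048589]), 'ee_rot': array([ 0.37314737,  0.60109829, -0.37264981,  0.60047814]), 'contact_force': array([0.27244459, 0.08470947, 0.1461358 ]), 'moment': array([ 0.0043494 ,  0.03573882, -0.00930644]), 'gripper_width': 85.26105671351905}
scene 412.16632031464997 412.16632031464997 277.807973205219 209.41035884540514 [-0.07510684  0.          0.          0.          0.        ] [1051. -328.  874.] [[0.483, 0.876, 0.008], [0.682, -0.37, -0.631], [-0.549, 0.31, -0.776]] 0.9960756802721088
top 386.6126227410699 386.6126227410699 281.69864623915333 201.06627238108925 [-0.06226263  0.          0.          0.          0.        ] [ 376.  -48. 1108.] [[-0.027, -1.0, 0.008], [-0.99, 0.026, -0.14], [0.139, -0.012, -0.99]] 0.9959651360544217
wrist 323.1236426625664 323.1236426625664 280.6426522494253 212.19413956657752 [-0.04958537  0.          0.          0.          0.        ] [ 347. -525.  372.] [[0.443, -0.897, -0.001], [-0.853, -0.421, 0.307], [-0.276, -0.135, -0.952]] 0.9963520408163266
```

View pics/a_scene.png

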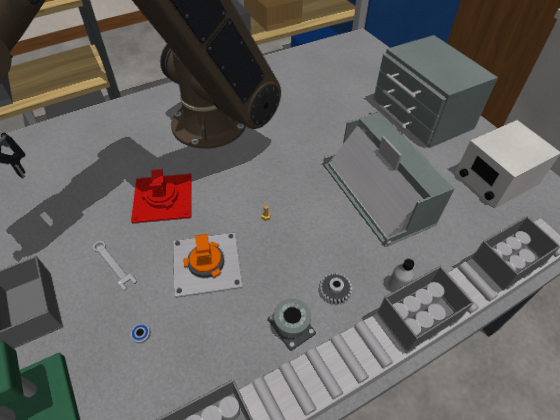

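View pics/a_top.png

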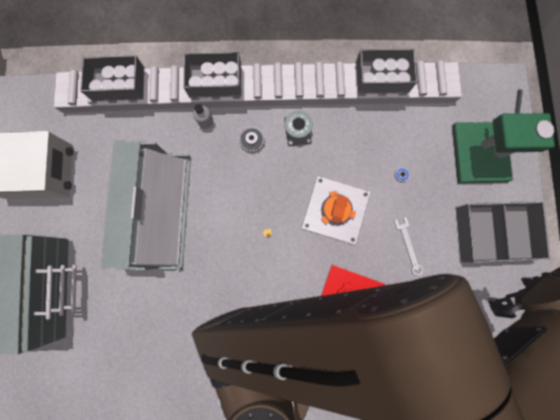

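View pics/a_wrist.png

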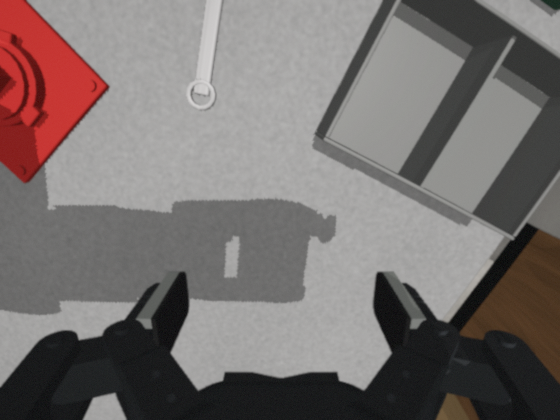

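The scene view shows the cabinet and bin with its tab at (390,150), the orange cradle at (205,255) and a red lookalike at (160,190). In the top view the bin is at (150,205), tab (137,203), and the orange cradle at (338,208). Next I measure from the depth maps.

```bash
cat > h.py <<'E'
import numpy as np,cv2
def cloud(c):
    h,w=c["z_map"].shape
    K=np.array([[c["fx"],0,c["cx"]],[0,c["fy"],c["cy"]],[0,0,1]],float)
    u,v=np.meshgrid(np.arange(w),np.arange(h))
    p=cv2.undistortPoints(np.stack([u,v],-1).reshape(-1,1,2).astype(float),K,np.array(c["distortion"],float)).reshape(h,w,2)
    z=np.array(c["z_map"],float)
    P=np.stack([p[...,0]*z,p[...,1]*z,z],-1)-np.array(c["t"])
    X=P@np.array(c["R"]); X[z<=0]=np.nan
    return X
def proj(c,X):
    K=np.array([[c["fx"],0,c["cx"]],[0,c["fy"],c["cy"]],[0,0,1]],float)
    r,_=cv2.Rodrigues(np.array(c["R"],float))
    return cv2.projectPoints(np.array(X,float).reshape(-1,1,3),r,np.array(c["t"],float),K,np.array(c["distortion"],float))[0].reshape(-1,2)
E
python3 - <<'E'
from h import *
for n in("top","scene"):
    c=dict(np.load(f"pics/a_{n}.npz"));X=cloud(c);z=X[...,2]
    print(n,"table z",np.nanmedian(z[(abs(z)<15)]))
    m=(X[...,1]>150)&(X[...,1]<500)&(X[...,0]>250)&(X[...,0]<720)
    hist=np.histogram(z[m],np.arange(-5,320,10));print(list(zip(hist[1].astype(int),hist[0])))
    roof=m&(abs(z-146)<6)
    # restrict to the biggest connected comp
    k,l,s,cc=cv2.connectedComponentsWithStats(roof.astype(np.uint8))
    i=1+np.argmax(s[1:,4]);print(s[i],cc[i])
    R=X[l==i];
    rect=cv2.minAreaRect(R[:,:2].astype(np.float32));print(rect,cv2.boxPoints(rect),R[:,2].mean())
    tab=m&(z>160)&(z<190);k,l,s,cc=cv2.connectedComponentsWithStats(tab.astype(np.uint8))
    for i in range(1,k):
        if s[i,4]>15:
            T=X[l==i];print("tab",s[i],T.mean(0),T.min(0),T.max(0),cv2.minAreaRect(T[:,:2].astype(np.float32)))
    # orange
    p=c["pixels"].astype(int);o=(p[...,0]>180)&(p[...,1]>60)&(p[...,1]<170)&(p[...,2]<80)&(p[...,0]-p[...,1]>60)
    o&=(X[...,1]>-200)
    print("orange",o.sum(),np.argwhere(o).mean(0))
    for a,b in((80,100),(60,100),(28,45)):
        q=X[o&(z>a)&(z<b)];print(a,b,len(q),q.mean(0),cv2.minAreaRect(q[:,:2].astype(np.float32)))
    for q in c,:
        I=p[:,:,::-1].astype(np.uint8)
        r=(110,290,120,320) if n=="top" else (90,300,120,460)
        s=slice(170,250),slice(300,375)
        if n=="scene":s=slice(225,300),slice(165,250)
        cv2.imwrite(f"pics/b_{n}.png",cv2.resize(I[s],None,fx=7,fy=7,interpolation=cv2.INTER_CUBIC))
        s=(slice(125,285),slice(90,200)) if n=="top" else (slice(100,250),slice(310,460))
        cv2.imwrite(f"pics/b2_{n}.png",cv2.resize(I[s],None,fx=3.7,fy=3.7,interpolation=cv2.INTER_CUBIC))
E
```

```text
top table z 0.8199641502000766
[(np.int64(-5), np.int64(9278)), (np.int64(5), np.int64(1105)), (np.int64(15), np.int64(357)), (np.int64(25), np.int64(428)), (np.int64(35), np.int64(416)), (np.int64(45), np.int64(388)), (np.int64(55), np.int64(402)), (np.int64(65), np.int64(412)), (np.int64(75), np.int64(428)), (np.int64(85), np.int64(437)), (np.int64(95), np.int64(480)), (np.int64(105), np.int64(468)), (np.int64(115), np.int64(485)), (np.int64(125), np.int64(369)), (np.int64(135), np.int64(659)), (np.int64(145), np.int64(3034)), (np.int64(155), np.int64(29)), (np.int64(165), np.int64(44)), (np.int64(175), np.int64(95)), (np.int64(185), np.int64(2)), (np.int64(195), np.int64(0)), (np.int64(205), np.int64(0)), (np.int64(215), np.int64(0)), (np.int64(225), np.int64(0)), (np.int64(235), np.int64(0)), (np.int64(245), np.int64(0)), (np.int64(255), np.int64(0)), (np.int64(265), np.int64(0)), (np.int64(275), np.int64(0)), (np.int64(285), np.int64(0)), (np.int64(295), np.int64(0)), (np.int64(305), np.int64(0))]
[ 101  140   55  130 3587] [120.8597714  204.72930025]
((515.8062744140625, 329.63
[... 2280 characters left out ...]
.28550232] [472.90543952 294.05599364 160.21668118] [552.51229688 307.6510348  184.60312893] ((512.8098754882812, 300.8511962890625), (8.667543411254883, 79.97142028808594), 84.31990814208984)
orange 123 [251.30081301 214.5203252 ]
80 100 4 [ 483.13274681 -198.35963309   85.03890214] ((482.9902648925781, -197.65000915527344), (2.2252721786499023, 2.9972760677337646), 39.8349494934082)
60 100 5 [ 483.58617786 -198.43391013   84.03025269] ((483.2228698730469, -198.51849365234375), (1.9471458196640015, 4.2129411697387695), 68.78823852539062)
28 45 101 [ 502.92608248 -191.41683561   32.52448114] ((502.6145324707031, -190.84315490722656), (17.838197708129883, 56.99776840209961), 76.4488525390625)
```

View pics/b_top.png

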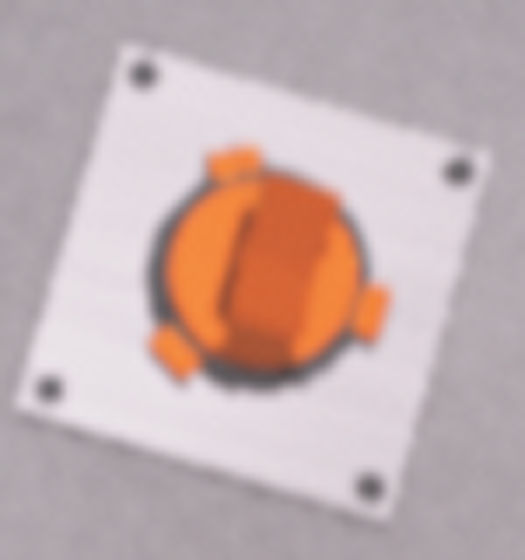

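View pics/b_scene.png

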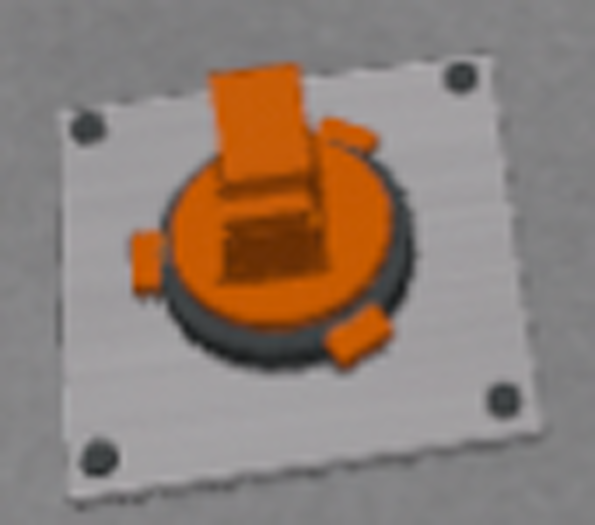

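View pics/b2_top.png

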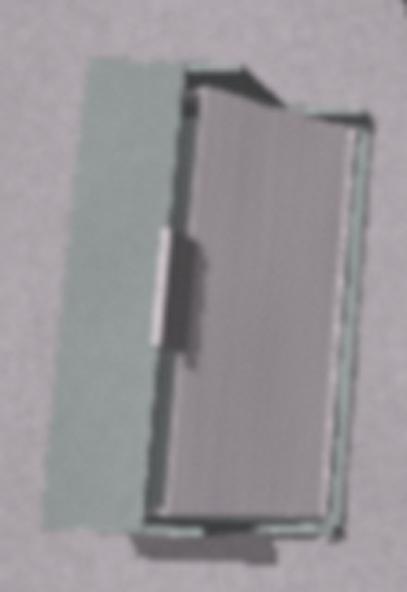

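View pics/b2_scene.png

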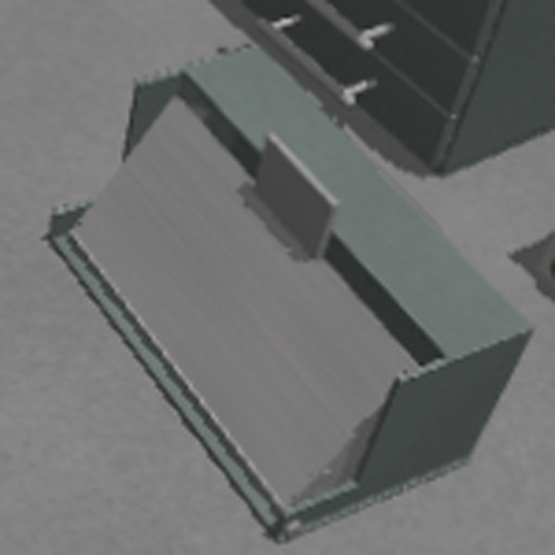

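The crops confirm the target. The orange V-cradle sits on the steel plate (top 338,208; scene 205,255), and its groove runs roughly along world y, about 15° off. The alternative to reject is the red copy (scene 160,190). For the tab, the only candidate is the plate at top (137,203). The drawer handles at top (55,290) belong to another cabinet. Next I check the fingertips and view the cradle from the wrist on the way to the bin.

```bash
cat >> h.py <<'E'
from scipy.spatial.transform import Rotation as Ro
TH=-0.063  # cabinet yaw
D=np.array([np.cos(TH),np.sin(TH),0]);N=np.array([-np.sin(TH),np.cos(TH),0])
PIV=493.3*D+255*N+np.array([0,0,15.])
def quat(zdir):
    z=np.array(zdir,float);z/=np.linalg.norm(z);x=np.array([0,0,-1.]);y=np.cross(z,x)
    return Ro.from_matrix(np.stack([x,y,z],1)).as_quat()
def snap(m,n,f):
    c=m.read_camera(n);cv2.imwrite(f"pics/{f}.png",c["pixels"][:,:,::-1]);np.savez(f"pics/{f}.npz",**c);return c
E
python3 - <<'E'
from rig import manip
from h import *
c=dict(np.load("pics/a_wrist.npz"));o=manip.get_obs()
R=Ro.from_quat(o["ee_rot"]).as_matrix();print(R.round(3))
Cw=-c["R"].T@c["t"];print("cam in tool",R.T@(Cw-o["position"]),"axis",R.T@c["R"][2])
X=cloud(c);T=(X-o["position"])@R
m=(T[...,0]<150)&(T[...,0]>0);mm=T[m]
for s in(-1,1):
    q=mm[(np.sign(mm[:,2])==s)&(abs(mm[:,1])<25)];print(len(q),np.percentile(q,[1,50,99],axis=0).round(1).tolist())
for z in(D,-D):
  for p in([500,-190,330],PIV+[0,0,300]):
    print(manip.inverse_kinematics(p,quat(z)))
E
```

```text
[[-0.     0.896  0.444]
 [ 0.001  0.444 -0.896]
 [-1.     0.    -0.001]]
cam in tool [-68.86308514  78.14021503  -0.6586398 ] axis [ 9.51615796e-01 -3.07290141e-01 -3.83153121e-04]
9899 [[0.2, -10.8, -73.3], [9.0, 7.0, -54.2], [57.1, 16.3, -15.8]]
9887 [[0.2, -10.9, 29.6], [9.0, 6.9, 52.7], [56.8, 16.0, 72.0]]
[-4.86665328e-01  3.35355726e-01  1.74530784e+00 -4.44089210e-16
  1.06092909e+00 -4.23665328e-01]
[ 2.95144539e-01  3.80325782e-01  1.71749411e+00 -4.44089210e-16
  1.04377276e+00  3.58144539e-01]
None
None
```

Run:
```python
from rig import manip
from h import *
manip.goto([495,-195,300],quat(D))
c=snap(manip,"wrist","c_wrist");o=manip.get_obs();print(o["time_s"],o["position"],o["contact_force"])
X=cloud(c);z=X[...,2];p=c["pixels"].astype(int)
o_=(p[...,0]>110)&(p[...,0]-p[...,1]>50)&(p[...,1]>1.15*p[...,2]) 
for a,b in((84,98),(75,98),(60,98),(30,50)):
    q=X[o_&(z>a)&(z<b)];
    if len(q)>5:
        r=cv2.minAreaRect(q[:,:2].astype(np.float32));print(a,b,len(q),q.mean(0).round(1),r,q[:,2].max())
```

```text
1.7667 [ 494.86861395 -195.93041531  299.95415201] [0.16733408 0.1813726  0.51096749]
84 98 616 [ 496.9 -215.4   87. ] ((378.5096435546875, -215.97764587402344), (45.42562484741211, 305.5615234375), 89.99711608886719) 90.3194050784969
75 98 1257 [ 497.5 -215.9   83.2] ((378.612060546875, -219.2522430419922), (305.65032958984375, 46.616233825683594), 1.5601894855499268) 90.3194050784969
60 98 2078 [ 496.6 -215.4   77.5] ((378.7701721191406, -221.41433715820312), (305.59954833984375, 47.387672424316406), 2.5950393676757812) 90.3194050784969
30 50 1757 [ 496.7 -203.7   33.7] ((383.166259765625, -230.06130981445312), (309.38446044921875, 75.5167236328125), 6.556311130523682) 49.93212554115979
```

View pics/c_wrist.png

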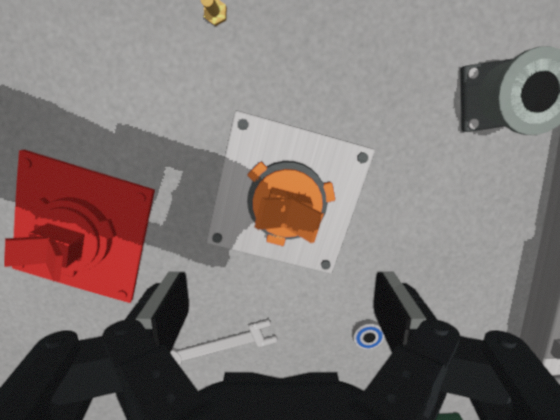

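The wrist view shows the orange cradle at (288,210), the red copy at (65,250), and the tools at the edges. I'll fit the cradle from this view.

Run:
```python
from h import *
c=dict(np.load("pics/c_wrist.npz"))
X=cloud(c);z=X[...,2];p=c["pixels"].astype(int)
o=(p[...,0]-p[...,2]>40)&(X[...,0]>430)&(X[...,0]<560)&(X[...,1]>-290)&(X[...,1]<-130)
for a,b in((87,95),(80,95),(60,95)):
    q=X[o&(z>a)&(z<b)]
    r=cv2.minAreaRect(q[:,:2].astype(np.float32));print(a,b,len(q),q.mean(0).round(1),r)
# the V faces: normals by plane fit on both sides
q=X[o&(z>62)&(z<91)];print(np.percentile(q,[1,50,99],axis=0).round(1))
# socket: disc top at 34
# plate: top z
t=(abs(z-X[...,2])<1)&(p.sum(2)>560)&(z>1)&(z<25)&(X[...,0]>380)&(X[...,0]<620)&(X[...,1]>-310)&(X[...,1]<-90)
I=c["pixels"][150:290,190:390,::-1];cv2.imwrite("pics/c_crop.png",cv2.resize(I,None,fx=4,fy=4,interpolation=cv2.INTER_CUBIC))
zz=np.nan_to_num(z[150:290,190:390]);cv2.imwrite("pics/c_z.png",cv2.resize((np.clip(zz,0,95)*2.6).astype(np.uint8),None,fx=4,fy=4,interpolation=cv2.INTER_NEAREST))
```

```text
87 95 315 [ 499.2 -216.1   88.4] ((499.45269775390625, -216.26080322265625), (29.695838928222656, 57.32965087890625), 70.7839584350586)
80 95 946 [ 500.  -216.    85.4] ((499.7344055175781, -216.69107055664062), (30.56991195678711, 59.55946350097656), 71.458251953125)
60 95 2089 [ 500.5 -215.4   77.7] ((499.64495849609375, -216.97991943359375), (30.833284378051758, 59.63383483886719), 70.98528289794922)
[[ 470.5 -236.6   62.6]
 [ 501.2 -215.3   78.7]
 [ 529.  -195.2   89.6]]
```

View pics/c_crop.png

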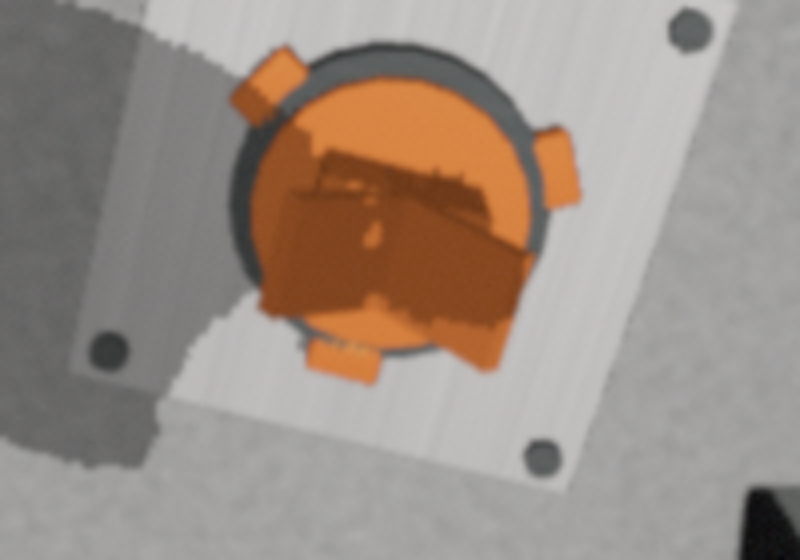

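View pics/c_z.png

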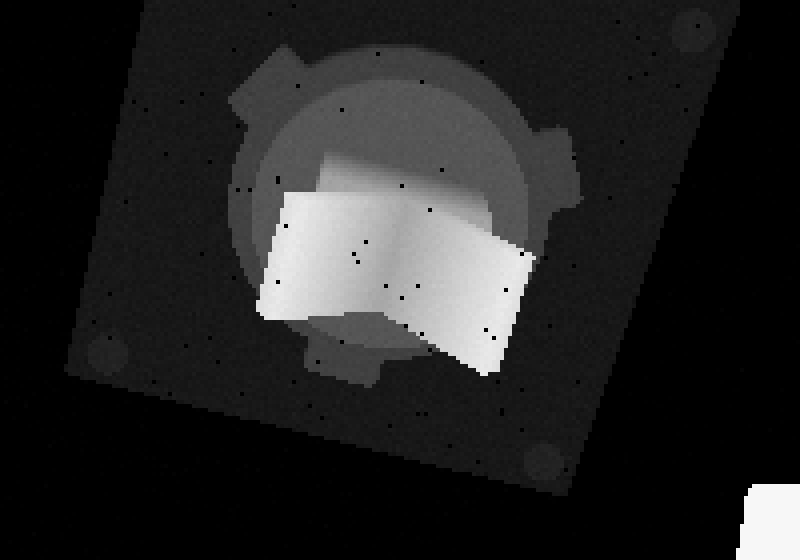

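Run:
```python
from h import *
for f in("c_wrist","a_top"):
    c=dict(np.load(f"pics/{f}.npz"))
    X=cloud(c);z=X[...,2]
    b=(X[...,0]>455)&(X[...,0]<545)&(X[...,1]>-260)&(X[...,1]<-170)
    q=X[b&(z>60)&(z<95)];r=cv2.minAreaRect(q[:,:2].astype(np.float32));print(f,len(q),r)
    g=np.array([np.cos(np.radians(71)),np.sin(np.radians(71))]);a=np.array([g[1],-g[0]])
    C=np.array(r[0]);s=(q[:,:2]-C)@a
    pl=[]
    for sg in(1,-1):
        w=q[(sg*s>3)&(sg*s<26)]
        for _ in range(3):
            A=np.c_[w[:,:2],np.ones(len(w))];k=np.linalg.lstsq(A,w[:,2],rcond=None)[0];e=A@k-w[:,2];w=w[abs(e)<2.5]
        pl.append(k);print(len(w),k[:2],np.hypot(*k[:2]),e.std())
    dk=pl[0]-pl[1];ang=np.degrees(np.arctan2(dk[1],dk[0]))+90;print("valley ang",ang)
    # valley point nearest C
    n=dk[:2]/np.hypot(*dk[:2]);dist=(C@dk[:2]+dk[2])/np.hypot(*dk[:2]);V=C-n*dist
    print("valley pt",V,"z",pl[0]@[*V,1])
    pq=X[(z>1)&(z<12)&(X[...,0]>370)&(X[...,0]<640)&(X[...,1]>-330)&(X[...,1]<-90)]
    m=((z>4)&(z<14)&(X[...,0]>390)&(X[...,0]<620)&(X[...,1]>-330)&(X[...,1]<-90)).astype(np.uint8)
    k,l,st,cc=cv2.connectedComponentsWithStats(m);i=1+np.argmax(st[1:,4]);q=X[l==i];print("plate",len(q),q[:,2].mean(),cv2.minAreaRect(q[:,:2].astype(np.float32)))
```

```text
c_wrist 2107 ((499.64495849609375, -216.97991943359375), (30.833284378051758, 59.63383483886719), 70.98528289794922)
719 [ 0.92583359 -0.34370693] 0.9875739409169008 0.7364640988220588
549 [-0.94491083  0.28313299] 0.9864181519144807 0.6513206674543299
valley ang 71.47528078466947
valley pt [ 499.48577521 -216.92658107] z 64.0623345407704
plate 12837 9.131518158594867 ((499.50262451171875, -216.7891387939453), (160.669189453125, 160.9707794189453), 71.08731079101562)
a_top 257 ((500.8162841796875, -215.2054901123047), (30.315330505371094, 59.1179313659668), 71.49295043945312)
85 [ 0.9243569  -0.29196659] 0.9693710190334586 1.2819384541689878
58 [-0.98039756  0.25444238] 1.012877239894325 1.0080715827247833
valley ang 73.99362343890513
valley pt [ 500.20777508 -215.03092964] z 64.89116888930585
plate 2073 10.07521909584144 ((501.9797668457031, -215.38597106933594), (164.44703674316406, 166.402099609375), 71.14727020263672)
```

Run:
```python
from rig import manip
from h import *
manip.goto(PIV+102*N+[0,0,290],quat(D))
manip.command_gripper(0)
c=snap(manip,"wrist","d_wrist");o=manip.get_obs();print(o["time_s"],o["position"],o["contact_force"],o["gripper_width"])
R=Ro.from_quat(o["ee_rot"]).as_matrix();X=cloud(c);T=(X-o["position"])@R
q=T[(T[...,0]<120)&(T[...,0]>0)&(abs(T[...,2])<45)];print("tip",np.percentile(q,[.5,50,99.5],axis=0).round(1).tolist())
B=X-PIV;B=np.stack([B@N,B@D,B[...,2]],-1)
m=(abs(B[...,1])<60)&(B[...,2]>140)&(B[...,2]<175)&(B[...,0]>50)&(B[...,0]<95)
q=B[m];print("tab",len(q),np.percentile(q,[1,50,99],axis=0).round(1).tolist())
m=(abs(B[...,1])<170)&(abs(B[...,2]-131)<5)&(B[...,0]>60)&(B[...,0]<180)
q=B[m];print("roof",len(q),np.percentile(q,[1,50,99],axis=0).round(1).tolist())
```

```text
4.4667 [514.794239   325.24812647 304.99175133] [-0.4085294   0.23038979  0.063363  ] -0.007140461375069374
tip [[0.1, -8.7, -43.8], [15.9, 11.4, -0.2], [66.4, 18.0, 43.7]]
tab 2123 [[77.3, -39.9, 140.3], [82.1, -2.1, 156.2], [82.9, 37.6, 165.9]]
roof 41836 [[79.9, -160.6, 128.0], [127.1, -0.6, 130.0], [160.2, 159.1, 131.7]]
```

View pics/d_wrist.png

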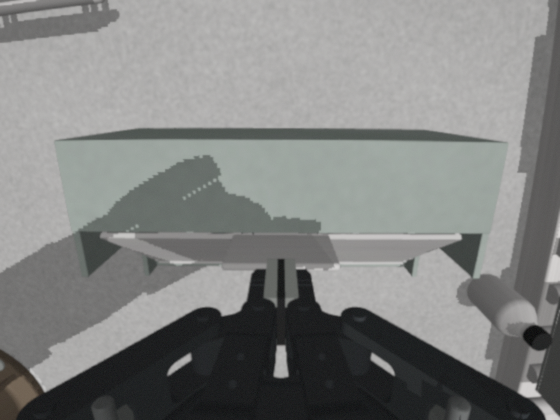

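The wrist view shows the roof band (rows 140–232) with the tab in front of it around (280,250). The measured tab matches the expected frame: rear face at x 82, top at z 166. Now I hook it and pull it out.

```bash
cat >> h.py <<'E'
def bp(x,z,y=0): return PIV+x*N+y*D+np.array([0,0,z])
def rot(x,z,t): return x*np.cos(t)-z*np.sin(t), x*np.sin(t)+z*np.cos(t)
E
python3 - <<'E'
from rig import manip
from h import *
manip.move_l(bp(101,144+73),v=150)
o=manip.get_obs();print(o["time_s"],o["contact_force"].round(1))
for t in list(np.arange(0,1.06,.15))+[1.1,1.13,1.15,1.165,1.18]:
    x,z=rot(82,145,t)
    manip.move_l(bp(x+11,z+73),v=90)
    o=manip.get_obs();f=o["contact_force"];print(round(t,3),round(o["time_s"],2),"fN",round(f@N,1),"fz",round(f[2],1),"fD",round(f@D,1))
    if t>1.1 and np.hypot(f@N,f[2])>16: break
    if np.linalg.norm(f)>35: break
snap(manip,"scene","e_scene")
E
```

```text
5.1 [0.7 0.6 0.1]
0.0 5.35 fN 0.5 fz 0.5 fD 0.4
0.15 5.78 fN -0.6 fz -0.1 fD 0.8
0.3 6.2 fN 0.1 fz 0.3 fD -1.2
0.45 6.62 fN -1.0 fz -0.2 fD -0.7
0.6 7.05 fN -0.3 fz -0.4 fD -0.1
0.75 7.47 fN 0.0 fz 0.8 fD 0.6
0.9 7.9 fN 0.2 fz -0.2 fD -0.5
1.05 8.32 fN -0.2 fz -0.3 fD 0.3
1.1 8.57 fN -0.2 fz -0.5 fD 0.4
1.13 8.82 fN 0.4 fz 0.3 fD -0.8
1.15 9.07 fN 0.2 fz 0.7 fD 0.3
1.165 9.32 fN 5.0 fz 5.1 fD -2.1
1.18 9.57 fN 17.5 fz 18.3 fD -6.5
```

View pics/e_scene.png

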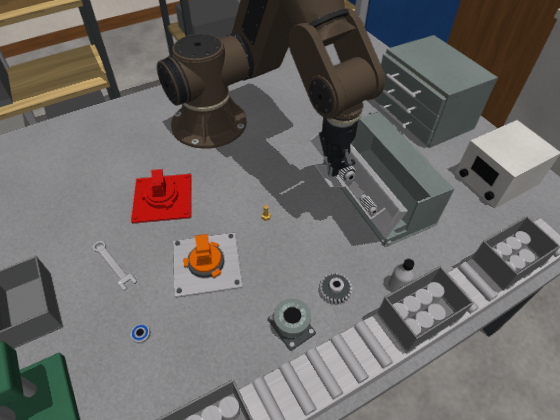

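The bin is out against its stop, with the force rising at t≈1.16, and two pinions are visible near (348,175) and (370,203). I'll lift and look in.

Run:
```python
from rig import manip
from h import *
o=manip.get_obs()
manip.move_l(o["position"]+[0,0,60]+6*N,v=150)
manip.move_l(bp(0,270),v=200)
manip.command_gripper(85)
c=snap(manip,"wrist","f_wrist");o=manip.get_obs();print(o["time_s"],o["position"],o["contact_force"])
X=cloud(c);B=X-PIV;B=np.stack([B@N,B@D,B[...,2]],-1)
np.save("pics/fB.npy",B)
m=(abs(B[...,1])<140)&(abs(B[...,0])<30)&(B[...,2]>30)&(B[...,2]<110)
q=B[m]
for lo in range(-140,140,10):
    w=q[(q[:,1]>=lo)&(q[:,1]<lo+10)];
    if len(w): 
        k=w[abs(w[:,0])<14]; print(lo,len(w),"top z",np.percentile(k[:,2],98).round(1) if len(k) else None)
```

```text
11.6 [508.36341674 223.46924458 284.98143464] [-0.04697653 -0.13414579 -0.09530373]
-140 443 top z 33.4
-130 448 top z 32.1
-120 468 top z 31.7
-110 469 top z 31.7
-100 382 top z None
-90 527 top z 70.2
-80 581 top z 77.3
-70 649 top z 77.1
-60 649 top z 77.0
-50 700 top z 77.0
-40 688 top z 70.1
-30 469 top z 31.9
-20 472 top z 31.1
-10 462 top z 30.9
0 470 top z 31.3
10 477 top z 30.8
20 509 top z 47.0
30 631 top z 50.7
40 622 top z 51.9
50 617 top z 51.6
60 617 top z 51.9
70 579 top z 51.5
80 521 top z 47.9
90 465 top z None
100 470 top z None
110 457 top z None
120 443 top z None
130 458 top z None
```

View pics/f_wrist.png

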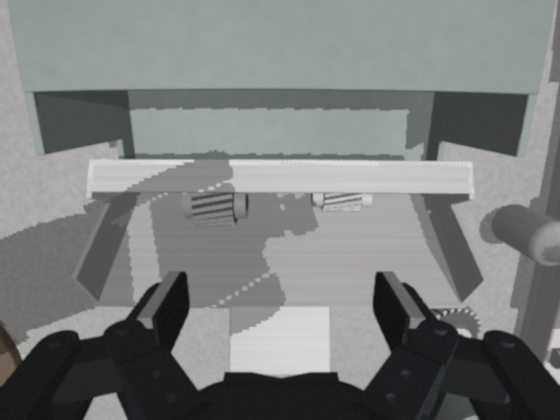

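The wrist view shows two pinions: the thick one at (215,207), with its top at z 77, and the slim one at (342,200), with its top at z 52. I take the left one, y about −63. Next I measure its extents.

Run:
```python
from h import *
B=np.load("pics/fB.npy");c=cv2.imread("pics/f_wrist.png")
# height above V surfaces: points sticking above: z > 8+|x|*1.6+? -> use z>58 near
for zlo,yr in((60,(-105,-20)),(66,(-105,-20)),(38,(10,100))):
    m=(B[...,1]>yr[0])&(B[...,1]<yr[1])&(B[...,2]>zlo)&(B[...,2]<90)&(abs(B[...,0])<(20 if zlo>50 else 11))
    q=B[m];ends=np.percentile(q[:,1],[.5,99.5]);print(zlo,len(q),q.min(0).round(1),q.max(0).round(1),ends.round(1),ends.mean().round(1))
# boss region & teeth region by top z
q=B[(B[...,1]>-105)&(B[...,1]<-20)&(B[...,2]>62)&(abs(B[...,0])<20)]
for lo in range(-100,-24,3):
    w=q[(q[:,1]>=lo)&(q[:,1]<lo+3)]
    if len(w): print(lo,len(w),w[:,2].max().round(1),w[w[:,2]>w[:,2].max()-1.5,0].mean().round(1))
cv2.imwrite("pics/f_crop.png",cv2.resize(c[150:300,90:480],None,fx=2,fy=2))
```

```text
60 1892 [-19.9 -87.7  60.1] [ 10.5 -31.8  78.3] [-87.2 -32.1] -59.6
66 1762 [-19.9 -87.7  66. ] [ 10.5 -32.1  78.3] [-87.2 -32.3] -59.7
38 871 [-11.   28.2  38.1] [ 4.5 84.9 52.6] [28.5 84.3] 56.4
-100 11 101.1 19.5
-97 10 101.3 19.5
-94 12 100.7 19.4
-91 11 100.5 19.2
-88 80 101.1 19.5
-85 98 100.8 19.4
-82 68 100.8 19.5
-79 84 100.6 19.4
-76 260 276.6 11.8
-73 740 281.4 12.5
-70 1200 285.2 12.4
-67 1590 288.3 12.8
-64 2284 288.2 12.8
-61 1558 287.8 12.9
-58 895 264.5 1.0
-55 957 263.5 1.3
-52 678 266.2 1.6
-49 1053 269.5 2.8
-46 2356 273.1 6.3
-43 796 276.8 10.1
-40 607 280.4 16.1
-37 626 283.7 16.1
-34 824 287.0 16.5
-31 793 290.1 17.5
-28 741 290.6 17.9
-25 587 290.3 17.8
```

View pics/f_crop.png

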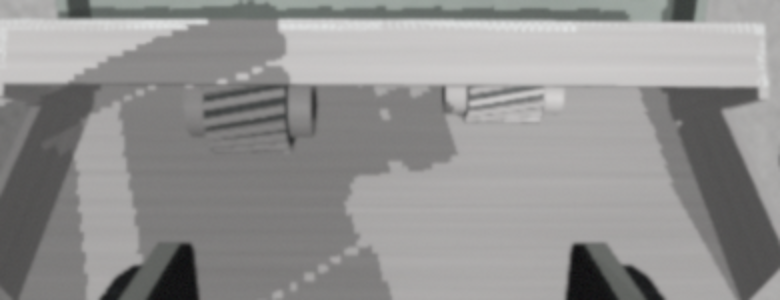

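Run:
```python
from rig import manip
from h import *
from scipy.optimize import least_squares
B=np.load("pics/fB.npy")
q=B[(B[...,1]>-76)&(B[...,1]<-44)&(B[...,2]>50)&(B[...,2]<82)&(B[...,0]>-24)&(B[...,0]<13)]
for r0 in(22,21.5):
    s=least_squares(lambda k:np.hypot(q[:,0]-k[0],q[:,2]-k[1])-r0,[-3,56],loss="soft_l1",f_scale=.7);print(len(q),s.x)
g=np.array([np.cos(np.radians(71.1)),np.sin(np.radians(71.1)),0])
for zz in(g,-g): print(manip.inverse_kinematics([499.8,-216.5,150],quat(zz)))
print(manip.get_obs()["q"])
```

```text
1236 [-3.60829559 53.25548576]
1236 [-3.73392161 53.8028099 ]
[-5.30059494e-01  5.87254319e-01  1.90115930e+00 -4.44089210e-16
  6.53179036e-01 -1.77098859e+00]
[-5.30059494e-01  5.87254319e-01  1.90115930e+00 -4.44089210e-16
  6.53179036e-01  1.37060406e+00]
[2.95196653e-01 4.13135091e-01 1.75420175e+00 3.91737235e-05
 9.74273709e-01 3.58141148e-01]
```

Run:
```python
from rig import manip
from h import *
manip.move_l(bp(-3.6,200,-59.6),v=250)
manip.command_gripper(76)
manip.move_l(bp(-3.6,111,-59.6),v=100)
o=manip.get_obs();print(o["time_s"],o["contact_force"].round(1),o["gripper_width"])
c=snap(manip,"wrist","g_wrist")
manip.command_gripper(50,50)
o=manip.get_obs();print(o["time_s"],o["contact_force"].round(1),o["moment"].round(2),o["gripper_width"])
c=snap(manip,"wrist","g2_wrist")
```

```text
13.4167 [-0.1  0.3  0. ] 76.2661146507669
13.7833 [-0.2  0.2  5.9] [-0.05  0.22 -0.01] 55.35809919496752
```

View pics/g2_wrist.png

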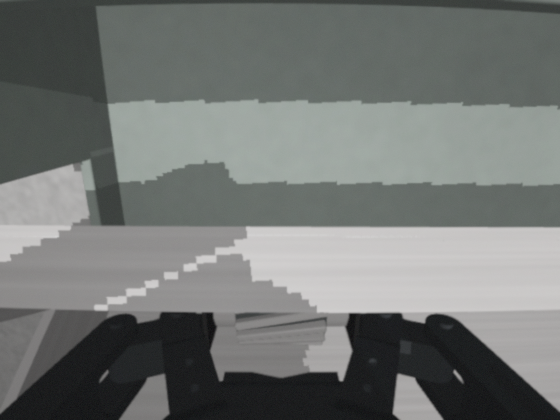

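Run:
```python
from rig import manip
from h import *
manip.move_l(bp(-3.6,160,-59.6),v=60)
manip.move_l(bp(-3.6,260,-59.6),v=200)
o=manip.get_obs();print(o["time_s"],o["contact_force"].round(1),o["moment"].round(2),o["gripper_width"])
c=snap(manip,"wrist","h_wrist");snap(manip,"scene","h_scene")
R=Ro.from_quat(o["ee_rot"]).as_matrix();X=cloud(c);T=(X-o["position"])@R
q=T[(T[...,0]<75)&(T[...,0]>20)&(abs(T[...,2])<20)&(abs(T[...,1])<30)]
print(len(q),np.percentile(q,[1,50,99],axis=0).round(1))
from scipy.optimize import least_squares
p=q[(q[:,0]>28)&(abs(q[:,2])<17)]
s=least_squares(lambda k:np.hypot(p[:,1]-k[0],p[:,0]-k[1])-21.7,[0,56],loss="soft_l1",f_scale=.7);print(len(p),s.x)
```

```text
15.45 [-0.5  0.4 -4.4] [-0.03 -0.02 -0.02] 55.55603345085736
9406 [[ 34.9 -13.8 -18.6]
 [ 40.4  10.5  -0.2]
 [ 63.   22.5  19.4]]
8610 [ 0.16224192 58.08634883]
```

View pics/h_wrist.png

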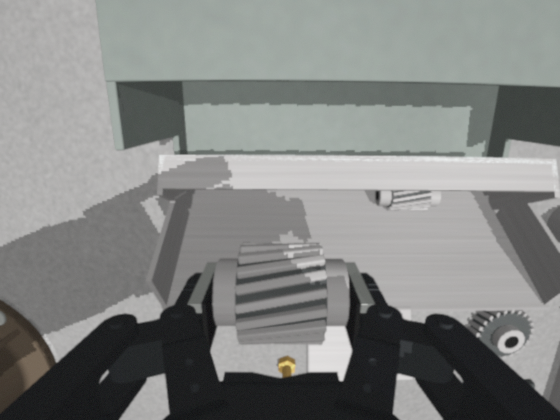

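View pics/h_scene.png

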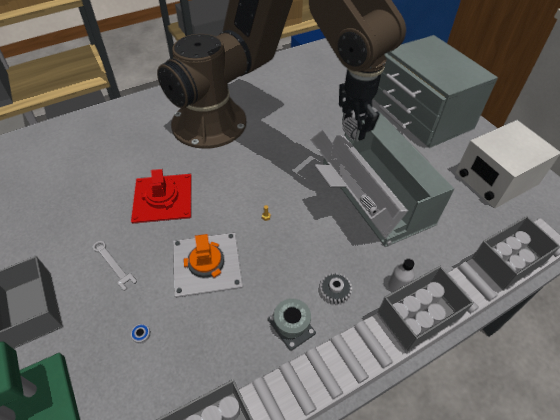

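The thick pinion is held level and centred in the jaws (wrist 280,293). The slim one is still in the bin (410,198). Now I carry it to the cradle and set it down with force watch.

Run:
```python
from rig import manip
from h import *
g=np.array([np.cos(np.radians(71.1)),np.sin(np.radians(71.1)),0]);Q=quat(-g)
C=np.array([499.7,-216.7,0])
manip.goto(C+[0,0,290],Q)
manip.move_l(C+[0,0,178],v=150)
snap(manip,"scene","i_scene")
manip.move_l(C+[0,0,162],v=60)
manip.pause(.2);f0=manip.get_obs()["contact_force"];print(f0.round(1))
for z in np.arange(159,148,-1.):
    manip.move_l(C+[0,0,z],v=15);o=manip.get_obs();f=o["contact_force"]-f0
    print(z,round(o["time_s"],2),f.round(1),o["moment"].round(2))
    if f[2]>3.5 or np.linalg.norm(f)>12: break
snap(manip,"wrist","i_wrist");snap(manip,"scene","i2_scene")
```

```text
[-0.7  0.7 -2. ]
159.0 19.09 [ 0.1 -0.2 -1.2] [ 0.   -0.01 -0.05]
158.0 19.34 [ 0.4 -0.7 -0.5] [-0.01 -0.02 -0.02]
157.0 19.59 [-0.2 -0.8 -1.8] [-0.03 -0.02 -0.02]
156.0 19.84 [ 0.5 -0.3 -1.3] [ 0.    0.06 -0.01]
155.0 20.09 [ 0.5 -1.4 -1. ] [-0.04  0.01 -0.02]
154.0 20.34 [ 0.1 -0.8 -1.1] [-0.02  0.03 -0.05]
153.0 20.59 [ 0.4 -0.4 -1.2] [-0.04 -0.04  0.02]
152.0 20.84 [ 2.1 -0.3  5.1] [-0.02 -0.22  0.05]
```

View pics/i_wrist.png

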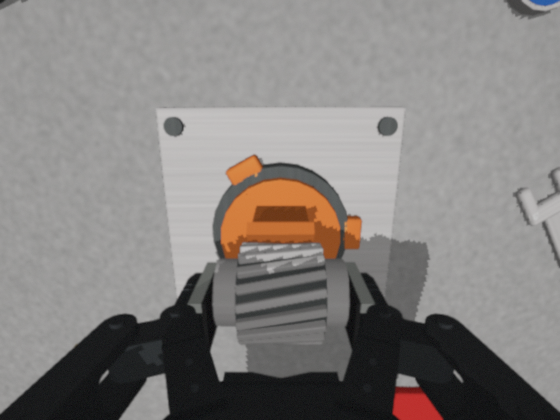

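View pics/i2_scene.png

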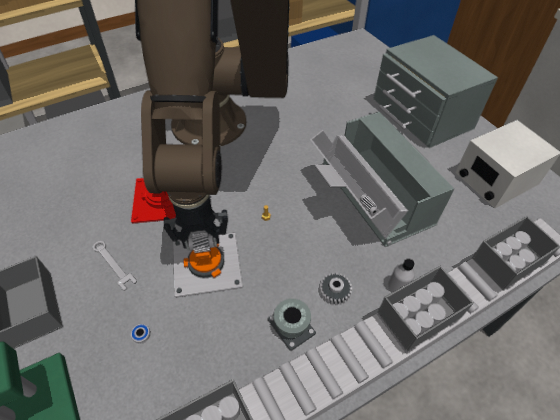

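The pinion sits in the orange V: first contact was at TCP z 152, which puts the pinion centre about 94–96 above the table. The view confirms the cradle is orange, with the red one separate. I'll release and inspect.

Run:
```python
from rig import manip
from h import *
manip.command_gripper(58,20);manip.command_gripper(64)
o=manip.get_obs();print(o["time_s"],o["contact_force"].round(1),o["gripper_width"])
manip.command_gripper(76)
p=o["position"]
manip.move_l(p+[0,0,30],v=60);manip.move_l(p+[0,0,110],v=200)
c=snap(manip,"wrist","j_wrist");t=snap(manip,"top","j_top");o=manip.get_obs();print(o["time_s"],o["contact_force"].round(1))
for c in(c,t):
    X=cloud(c);z=X[...,2];b=(X[...,0]>440)&(X[...,0]<560)&(X[...,1]>-275)&(X[...,1]<-155)
    q=X[b&(z>96)&(z<125)];r=cv2.minAreaRect(q[:,:2].astype(np.float32));print(len(q),r,np.percentile(q[:,2],99))
    g=np.array([np.cos(np.radians(71.1)),np.sin(np.radians(71.1))]);a=np.array([g[1],-g[0]]);d=q[:,:2]-[499.7,-216.7]
    print("along",np.percentile(d@g,[.5,99.5]),"across",np.percentile(d@a,[.5,99.5]))
```

```text
21.3917 [ 0.3  0.6 -0.3] 64.1482494643636
22.9667 [-0.3  0.2 -0.7]
3747 ((500.460693359375, -216.67819213867188), (56.013973236083984, 42.43448257446289), 71.1673583984375) 117.53972513860683
along [-27.42426634  27.71182308] across [-19.56484375  21.57586237]Traceback (most recent call last):
  File "<stdin>", line 11, in <module>
    return _quantile_unchecked(
        a, q, axis, out, overwrite_input, method, keepdims, weights)
    return _ureduce(a,
                    func=_quantile_ureduce_func,
    ...<5 lines>...
                    overwrite_input=overwrite_input,
                    method=method)
    r = func(a, **kwargs)
    result = _quantile(arr,
                       quantiles=q,
    ...<2 lines>...
                       out=out,
                       weights=wgt)
    slices_having_nans = np.isnan(arr[-1, ...])
                                  ~~~^^^^^^^^^
IndexError: index -1 is out of bounds for axis 0 with size 0
```

View pics/j_wrist.png

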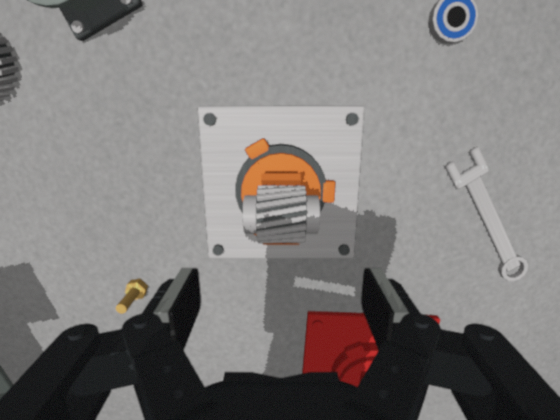

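The pinion is seated: it measures within 0.2 mm of centre along the groove, its axis is at 71.17° against 71.1°, and its top is at 117.5 mm. Now I shut the bin.

Run:
```python
from rig import manip
from h import *
manip.goto(bp(-150,290),quat(D))
manip.command_gripper(0)
c=snap(manip,"wrist","k_wrist")
x,z=rot(76,166,1.15)
manip.move_l(bp(-150,z-24+73),v=150)
print(manip.get_obs()["time_s"],manip.get_obs()["contact_force"].round(1))
for t in [1.15]+list(np.arange(1.05,.1,-.1))+[.1,.05,.02,0,-.01,-.02,-.03,-.04,-.05]:
    x,z=rot(76,166,t)
    if t<=0: x,z=76-t*160,166
    manip.move_l(bp(x-11,z-24+73),v=60)
    o=manip.get_obs();f=o["contact_force"];print(round(t,3),round(o["time_s"],2),"fN",round(f@N,1),"fz",round(f[2],1),"fD",round(f@D,1))
    if abs(f@N)>(15 if t<.06 else 30): break
snap(manip,"scene","k_scene");
```

```text
25.7333 [-0.  -0.2 -0.3]
1.15 26.19 fN 0.4 fz 0.2 fD 1.0
1.05 26.64 fN 0.2 fz 0.0 fD -1.1
0.95 27.09 fN -0.5 fz 0.9 fD -0.1
0.85 27.54 fN -0.4 fz -0.4 fD 0.4
0.75 27.99 fN -0.2 fz -0.7 fD -0.6
0.65 28.44 fN 0.3 fz -0.1 fD -0.3
0.55 28.89 fN 0.5 fz 0.0 fD 0.1
0.45 29.34 fN -0.3 fz -0.3 fD 0.1
0.35 29.79 fN -0.6 fz -0.4 fD 0.4
0.25 30.24 fN 0.9 fz -0.8 fD -0.1
0.15 30.69 fN 0.0 fz 0.1 fD -0.1
0.1 30.99 fN 0.2 fz -0.6 fD 0.4
0.05 31.29 fN 0.2 fz -0.2 fD 0.1
0.02 31.54 fN -0.3 fz -0.0 fD -0.5
0 31.79 fN 0.9 fz -0.9 fD 0.0
-0.01 32.04 fN -10.6 fz 2.9 fD 0.0
-0.02 32.29 fN -21.0 fz 6.1 fD 0.7
```

View pics/k_scene.png

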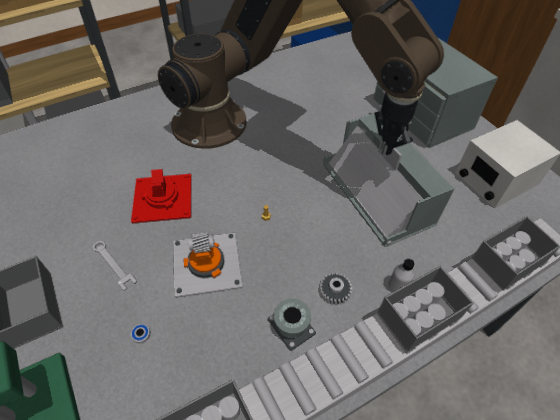

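Run:
```python
from rig import manip
from h import *
p=manip.get_obs()["position"]
manip.move_l(p-25*N,v=80);manip.move_l(p-25*N+[0,0,100],v=200)
manip.goto(bp(-60,330,-60),quat(D));manip.pause(.3)
c=snap(manip,"wrist","l_wrist");s=snap(manip,"scene","l_scene");t=snap(manip,"top","l_top");o=manip.get_obs();print(o["time_s"],o["contact_force"].round(1))
for f,c in(("a_scene",s),("a_top",t)):
    X0=cloud(dict(np.load(f"pics/{f}.npz")));X=cloud(c)
    for Y in(X0,X):
        B=Y-PIV;B=np.stack([B@N,B@D,B[...,2]],-1)
        q=B[(abs(B[...,1])<38)&(B[...,2]>150)&(B[...,2]<172)&(B[...,0]>40)&(B[...,0]<100)];print(f,"tab",len(q),np.median(q,0).round(1))
        q=B[(abs(B[...,1])<130)&(abs(B[...,2]-60)<5)&(B[...,0]>0)&(B[...,0]<100)];print("  panel@60",len(q),np.median(q[:,0]).round(1) if len(q) else 0)
    d=np.abs(X[...,2]-X0[...,2]);m=((d>8)&(X[...,2]<200)&(X0[...,2]<200)).astype(np.uint8);m=cv2.morphologyEx(m,cv2.MORPH_OPEN,np.ones((3,3)))
    k,l,st,cc=cv2.connectedComponentsWithStats(m);print([(st[i].tolist()) for i in range(1,k) if st[i,4]>12])
X=cloud(s);z=X[...,2];q=X[(X[...,0]>450)&(X[...,0]<550)&(X[...,1]>-270)&(X[...,1]<-160)&(z>98)&(z<130)];print(len(q),cv2.minAreaRect(q[:,:2].astype(np.float32)))
```

```text
34.475 [ 0.9  0.  -0. ]
a_scene tab 137 [ 75.8   3.3 160.5]
  panel@60 356 41.3
a_scene tab 137 [ 75.9   4.4 160.9]
  panel@60 363 41.4
[[267, 53, 13, 13, 107], [159, 80, 39, 27, 451], [201, 91, 13, 13, 82], [223, 95, 58, 34, 681], [216, 105, 6, 5, 18], [189, 232, 25, 21, 410]]
a_top tab 138 [ 77.2  -4.2 164.2]
  panel@60 342 42.0
a_top tab 0 [nan nan nan]
  panel@60 51 41.8
[[330, 197, 23, 19, 315], [201, 404, 5, 3, 15]]
346 ((503.1156005859375, -218.7030029296875), (55.007904052734375, 41.84251403808594), 74.37667846679688)
  return _methods._mean(a, axis=axis, dtype=dtype,
  ret = um.true_divide(
```

View pics/l_scene.png

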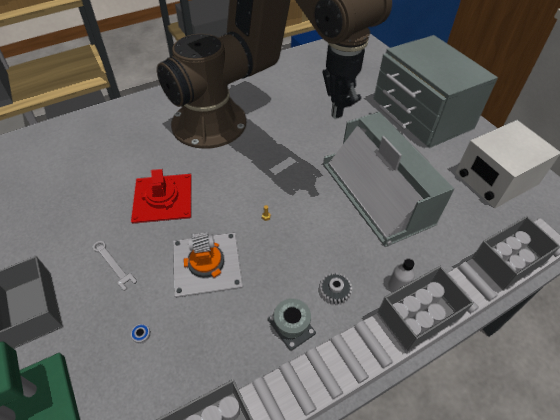

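View pics/l_top.png

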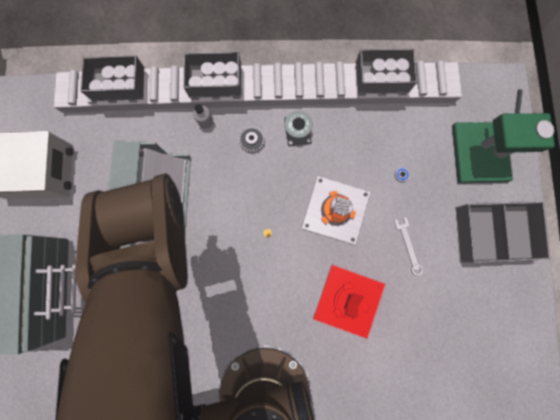

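View pics/l_wrist.png

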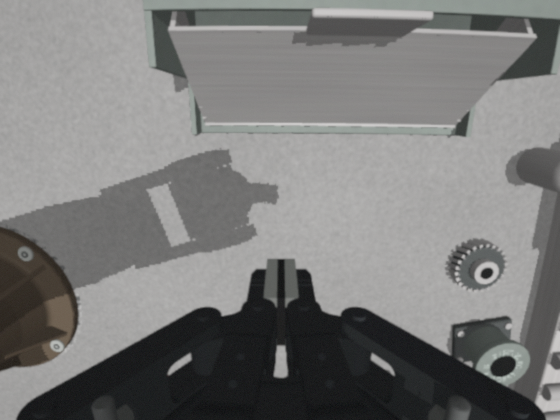

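The bin is shut with the tab back at its starting place. The pinion is in the orange cradle (scene 203,243), and nothing else moved.

```bash
python3 -c "
from rig import manip
manip.hand_in();print(manip.get_obs()['time_s'])"
```

```text
the job is handed in; nothing more can be done
the job is handed in; nothing more can be done
```

The job is done and handed in at about 34.5 s. I hooked the tab and tilted the bin out to its stop, then pinched the thick pinion by its end faces and laid it in the orange V-cradle, stopping at first light contact. I then pushed the bin shut to its stop at about 21 N and backed the arm clear.

**Last checks:**
- **Pinion:** right after release the wrist camera put it within 0.2 mm of centre along the groove, with its axis at 71.17° (groove 71.1°) and its top at 117.5 mm (118 expected). The final scene-camera fit was about 4 mm and 3° off that. It is a coarse view of only one side of the pinion, so I trusted the wrist reading.
- **Bin:** the tab is back at x 75.9 mm, against 75.8 mm before I started.
- **Loose things:** depth comparison with the starting pictures showed no table object changed except the pinion now in the cradle.
- **Slim pinion:** I last saw it in the bin with the bin open. With the bin shut it is hidden, but none of the final pictures shows it outside.
- **Failed check:** the top camera's final tab check gave nothing, because the arm blocked its view.

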